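# Hold a hinge leaf in its jamb for pinning

### The arm

A 6-joint arm with a two-finger parallel gripper is mounted at the origin on a cart in front of the work surface, level with it; the furniture and walls round the work are solid. World frame = base frame: x ahead of the robot, y to its left, z up, the work surface at z = 0. Lengths are in m, angles in rad, forces in N, time in s.
With the tool pointing down it reaches from about 0.35 to 0.975 m from the base axis. Payload 4.9 kg.
Tool frame: the origin (TCP) lies at the very end of the fingers, on their centre line; the grasp point (between the pads) lies 19 mm behind it; z points along the fingers, y is the line along which they close (so a half turn about z gives the same grasp; the last joint's range is limited). The gripper opens to 85 mm and grips with 20 to 120 N. Pads are 22 mm wide; open, the fingers measure 114 mm over their backs; the gripper's body (76 mm by 85 mm) begins 54 mm behind the grasp point. The pads swing forward as they close: fully open they stand 13 mm farther back than shut.
Start: joints at [-1.455, 0.053, 1.613, -0, 1.476, -0.119], TCP at [0.145, -0.608, 0.231] pointing down, gripper open.
Joint ranges: [-3.01, 3.01], [-1.01, 2.22], [0.06, 2.58], [-1.02, 4.17], [0.09, 2.62], [-3.14, 3.14]. Speed limits (rad/s): [2.57, 2.57, 3.14, 3.14, 3.14, 3.14].

### API

Orientations are given as a unit quaternion [w, x, y, z].
In Python, from plant import state, optics, ticket, nets gives the robot as it stands. The module is installed in compiled form; this text tells all that it offers.
- The arm moves only by the shell command python3 -m inch 'ROWS' [OPENING]. ROWS is JSON, a list of rows, each an object of numbers: "dx", "dy", "dz": the shift along the tool's x, y, z as a fraction of full scale; "rx", "ry", "rz": the turn, a rotation vector about the tool's x, y, z as a fraction of full scale. In form: [{"dx": .., "dy": .., "dz": .., "rx": .., "ry": .., "rz": ..}, ...]. A call has 1 to 5 rows; each row is the pose to reach, as a shift and turn from the pose commanded when the call began, along the tool's axes at that moment; what a row does not reach only later rows make up. Full scale, the value 1, is 0.8 m for a shift and 1.5 rad for a turn. A row lasts 1/10 s, in which the tool goes at most 50 mm and 8.59 degrees, less where a joint would pass 70% of its speed; a pose out of reach is approached as far as the arm can. A call with a number of a shift or a turn outside -1 to 1 is refused whole. A call with a gripper value outside its range is refused whole. OPENING is the opening, from -1 (shut) to 1 (fully open), set as the call begins (- or left out, the last holds). The fingers move at their own pace and stop on an object; the grip force is fixed at half the most. Time passes only in rows, so rows that repeat a pose let the fingers close. It gives the time, the measured TCP pose, the force, the opening and the grip force at its end, in the units of the state.
- state(): the state, without advancing time (a new reading comes with each control period).
- optics.grab_frame(name): name is "scene" or "top" or "wrist"; returns the picture (384x512x3 uint8, red, green, blue); there is no depth.
- optics.camera_info(name): a dict with "fx", "fy", "cx", "cy" (pixels), "R" (3x3) and "t" (3): a world point X has camera coordinates R X + t. Camera axes: x right, y down, z forward; pixel columns grow to the right and rows downward; lengths in m; the calibration is good to about 2 mm. A picture is of the moment at which its call begins: read the wrist's pose just before it. camera_info takes no time and is no camera call; for the wrist camera it gives the pose at the moment of the call.
- ticket.job_done(): hands the job in; it is judged then, once.
Trained networks look in the newest picture that a camera, given by its name, has taken for a name from the list of things; names that differ only in an ending like _2 or _b are one class to them, and where a whole thing is asked for, a point or a joint stands for the part that bears it (a point fixed in the world has none). Each returns a list of dicts, best first, with "confidence" (0 to 1); they miss things now and then, are a little off and sometimes report something else, mostly with a low value. They report only what shows in the picture. A call takes as long as a camera call.
- nets.boxes_of(camera, name): "bbox" ([centre column, centre row, width, height] in pixels, round what is visible of it).
- nets.outline_of(camera, name): "pixels" (384x512 bool, what is visible of it) and "bbox" ([centre column, centre row, width, height] in pixels, round what is visible of it).
The state is a dict: "time": time; "joint_pos": joint angles; "joint_vel": joint speeds; "joint_efforts": joint torques, N m; "tool_pos": TCP position; "tool_rot": TCP orientation; "contact_force": force on the tool from outside, world axes, zero at the start; "ft_torque": the same for the moment, N m; "gripper_width": opening from 0.0 (shut) to 1.0 (fully open); "grasp_force": force on a finger pad.
Only numpy, scipy, OpenCV 4.12 (cv2) and the standard library are available. Lean on these libraries where they do the work, as an engineer would, in place of code of your own. Each camera call takes 0.05 s, during which the arm holds its last target. There are 200 camera calls.

### The job

Pull the low parts drawer right out to its stop and take out the loose hinge leaf by its upright rib. Lower the leaf's knuckle gently between the two knuckles on the jamb block, leaf level and sticking out over the table, so that the three holes line up for the pin. Finish while holding it there: do not let go, I will drive the pin.

Things in the scene. Friction and masses are not known exactly. Their poses are not given: they have to be found in the camera images.
- parts_drawer (a joint): how far the drawer is out of its unit, in m: 0 shut, 0.108 at its stop; about 1.5 N of friction, stays where it is left. The unit is a low grey steel box on the table, 150 deep x 190 wide x 85 mm high, closed on top, with this one drawer; the drawer's inside is 120 x 168 mm, walls 62 mm high, floor 9 mm above the table
- drawer_pull (a point): middle of the drawer's pull, a level round steel bar 10 mm thick, 75 mm long, 56 mm above the table, its middle line 40 mm in front of the drawer's front (35 mm free behind it). Axes of the unit: x points into it (the drawer comes out along -x), y along the bar, z up
- hinge_leaf: loose bare steel hinge leaf, about 0.35 kg, lying flat in the drawer: a plate 52 (x) x 62 (y) x 8 mm with an upright rib on its middle and one knuckle (tube) at its +x end; plate and knuckle share one flat underside. Origin on the underside below the middle of the hole; x from plate to knuckle, y along the hole, z up
- leaf_rib (a point): centre of the leaf's upright rib, the place to grip it; rib 42 mm long (x), 12 mm thick (y), 38 mm high above the plate. This point is 15 mm below the rib's top, 23 mm above the plate's top, 31 mm above the leaf's underside. Axes as hinge_leaf: fingers close along y
- leaf_hole (a point): middle of the hole in the leaf's knuckle, a tube 30 mm outside, 22 mm bore, 26 mm long (along y), ends bevelled 3 mm; 43 mm from leaf_rib along +x and 15 mm above the leaf's underside. Axes as hinge_leaf: y along the hole, z up when the leaf is level
- jamb_block: fixed jamb block, a grey block 84 mm wide on a 100 mm wide, 10 mm high foot. Origin on the table below jamb_hole, axes as jamb_hole. The block ends 6 mm in front (-x) of the hinge axis, the foot 26 mm in front; nothing on it is higher than 105 mm above the table
- jamb_hole (a point): middle of the gap between the jamb's two fixed knuckles (30 mm outside, 22 mm bore), on their axis, 90 mm above the table. y along the holes, z up, x back over the block; the loose leaf's axes belong along these, its plate on the -x side. Gap 30 mm along y, edges bevelled 3 mm, open above and to -x; its floor is 15 mm below the axis, its back 15.5 mm behind it: a knuckle touching both is lined up

How it is judged:
By the outcome, as a careful person would: the job done as asked, in the order asked, and still so for the second after the job is handed in, while the arm keeps its last pose, push and grip.
It also fails if it takes over 54 s, if anything falls off the work surface, if the arm or the gripper's body presses on something with over 40 N, if the wrist force passes 120 N, or if a joint passes its speed limit or range.

## Working session

There is one attempt and no reset: what is moved stays moved. The work goes in short steps, Python scripts to look and compute and a shell command to move; the robot and the scene stay as the last step left them, time stands still between calls to the robot, and variables do not carry over. Pictures are saved under pics/ and viewed, at most 10 in all, crops included, and the job is handed in when it is done.

```bash
mkdir -p pics
cat > h.py <<'E'
import numpy as np, cv2
from plant import state, optics, ticket, nets
from scipy.spatial.transform import Rotation as Ro
def grab(n,f=None):
    im=optics.grab_frame(n)
    if f: cv2.imwrite('pics/'+f,im[:,:,::-1])
    return im
def ray(n,u,v,z,ci=None):
    c=ci or optics.camera_info(n); R=np.array(c['R']);t=np.array(c['t'])
    d=R.T@np.array([(u-c['cx'])/c['fx'],(v-c['cy'])/c['fy'],1]); o=-R.T@t
    return o+d*(z-o[2])/d[2]
def proj(n,X,ci=None):
    c=ci or optics.camera_info(n); p=np.array(c['R'])@np.array(X)+np.array(c['t'])
    return np.array([c['fx']*p[0]/p[2]+c['cx'],c['fy']*p[1]/p[2]+c['cy']])
def tool():
    s=state(); q=s['tool_rot']; return np.array(s['tool_pos']),Ro.from_quat([q[1],q[2],q[3],q[0]])
def pr():
    s=state(); p,R=tool(); print('t',round(s['time'],2),'p',p.round(4),'F',np.round(s['contact_force'],1),'w',round(s['gripper_width'],3),'g',round(s['grasp_force'],1)); print(R.as_matrix().round(3).tolist())
def goal(P,yaw=None):
    # shift in tool axes as fraction; yaw: desired rotation of tool (down), y tool axis direction
    p,R=tool(); d=R.inv().apply(np.array(P)-p)/0.8; print('d',d.round(4))
    if yaw is not None:
        z=np.array([0,0,-1.]);y=np.array([np.cos(yaw),np.sin(yaw),0]);x=np.cross(y,z)
        T=Ro.from_matrix(np.c_[x,y,z]); print('r',((R.inv()*T).as_rotvec()/1.5).round(4))
E
python3 - <<'E'
from h import *
pr(); print(state()['joint_pos'])
for n in ['scene','top']:
    im=grab(n,n+'1.png'); c=optics.camera_info(n); print(n,c['fx'],(-np.array(c['R']).T@np.array(c['t'])).round(3),np.array(c['R'])[2].round(2))
    for k in ['parts_drawer','drawer_pull','hinge_leaf','leaf_rib','leaf_hole','jamb_block','jamb_hole']:
        try: print(k,[(np.round(b['bbox']).tolist(),round(b['confidence'],2)) for b in nets.boxes_of(n,k)][:3])
        except Exception as e: print(k,e)
a=cv2.imread('pics/scene1.png');b=cv2.imread('pics/top1.png')
E
```

```text
t 0.0 p [ 0.1453 -0.6072  0.23  ] F [-0.3 -0.2  0.3] w 0.999 g 0.0
[[0.973, 0.233, -0.0], [0.233, -0.973, 0.002], [0.0, -0.002, -1.0]]
[-1.45503483e+00  5.33490152e-02  1.61432963e+00  2.60786719e-05
  1.47598369e+00 -1.18980186e-01]
scene 492.5546145058697 [0.148 0.682 0.507] [ 0.53 -0.66 -0.53]
parts_drawer [([246.0, 249.0, 67.0, 104.0], 0.7)]
drawer_pull [([246.0, 247.0, 69.0, 106.0], 0.57)]
hinge_leaf [([222.0, 250.0, 22.0, 30.0], 0.67)]
leaf_rib [([219.0, 246.0, 21.0, 27.0], 0.75)]
leaf_hole [([220.0, 248.0, 27.0, 33.0], 0.64)]
jamb_block [([254.0, 158.0, 71.0, 69.0], 0.65)]
jamb_hole [([251.0, 158.0, 79.0, 71.0], 0.9)]
top 361.51473493474134 [0.41  0.12  0.927] [ 0.23  0.   -0.97]
parts_drawer [([205.0, 225.0, 72.0, 38.0], 0.58)]
drawer_pull [([209.0, 226.0, 74.0, 34.0], 0.59)]
hinge_leaf []
leaf_rib []
leaf_hole []
jamb_block [([300.0, 163.0, 43.0, 55.0], 0.94)]
jamb_hole [([302.0, 163.0, 48.0, 53.0], 0.55)]
```

Run:
```python
import cv2
a=cv2.imread('pics/scene1.png');b=cv2.imread('pics/top1.png')
cv2.imwrite('pics/s1c.png',cv2.resize(a[100:330,130:380],None,fx=2.6,fy=2.6,interpolation=2))
cv2.imwrite('pics/t1c.png',cv2.resize(b[100:300,130:380],None,fx=3,fy=3,interpolation=2))
```

```text
(no output)
```

View pics/s1c.png

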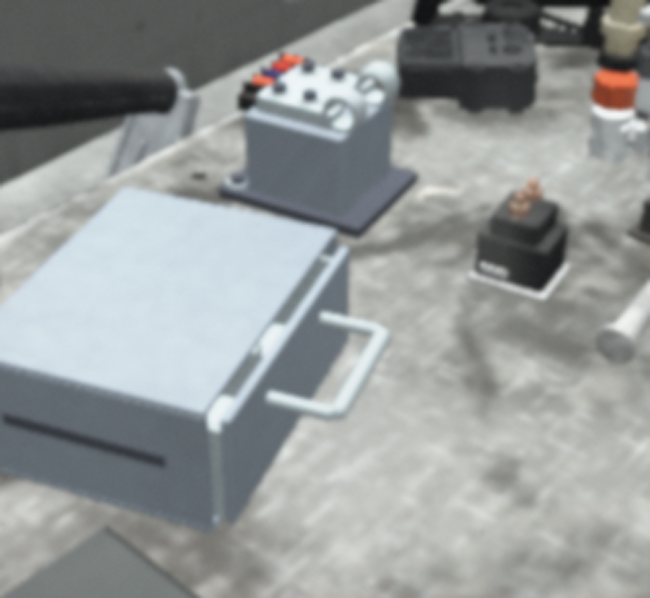

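View pics/t1c.png

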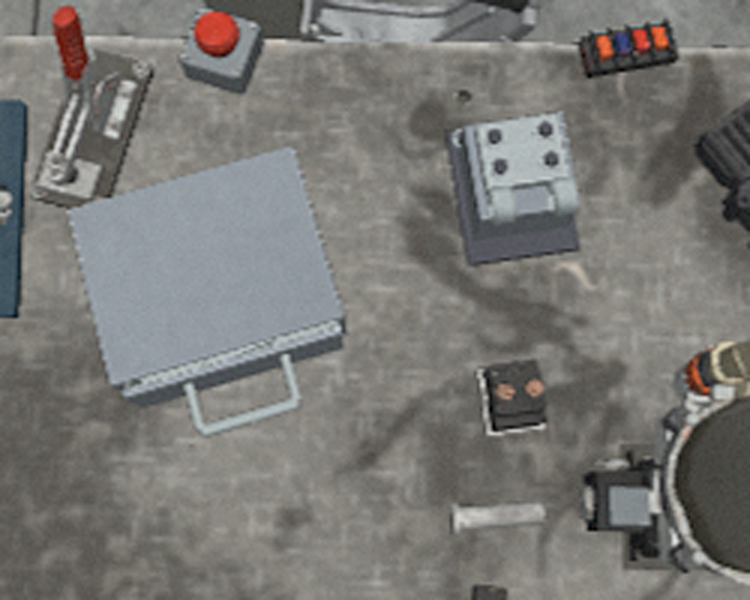

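Run:
```python
from h import *
f=lambda u,v,z:ray('top',130+u/3,100+v/3,z)
def show(n,*p): print(n,[x[:2].round(4).tolist() for x in p])
a,b=f(204,428,.056),f(297,401,.056); show('pull',a,b,(a+b)/2); print(np.linalg.norm(a-b),np.degrees(np.arctan2(*(b-a)[1::-1])))
u=[f(70,210,.085),f(293,150,.085),f(343,318,.085),f(110,382,.085)]; show('unit',*u)
print([np.linalg.norm(u[i]-u[i-1]).round(3) for i in range(4)],[np.degrees(np.arctan2(*(u[i]-u[j])[1::-1])).round(1) for i,j in((1,0),(2,3),(0,3),(1,2))])
k=[f(503,206,.09),f(567,197,.09)]; show('kn',*k,f(535,200,.09)); print(np.degrees(np.arctan2(*(k[1]-k[0])[1::-1])))
g=[f(470,265,.005),f(580,248,.005)]; show('foot front',*g); print(np.degrees(np.arctan2(*(g[1]-g[0])[1::-1])),np.linalg.norm(g[0]-g[1]))
```

```text
pull [[0.485, 0.2618], [0.5077, 0.1883], [0.4964, 0.2251]]
0.07686509909523676 -72.81935668220942
unit [[0.6557, 0.3748], [0.7098, 0.1963], [0.5705, 0.152], [0.5169, 0.3321]]
[np.float64(0.145), np.float64(0.186), np.float64(0.146), np.float64(0.188)] [np.float64(-73.1), np.float64(-73.4), np.float64(17.1), np.float64(17.7)]
kn [[0.6632, 0.0253], [0.6716, -0.0264], [0.6687, -0.0005]]
-80.76178833108581
foot front [[0.6346, 0.0451], [0.6516, -0.0515]]
-80.06311774660237 0.09808324852392349
```

View pics/scene1.png

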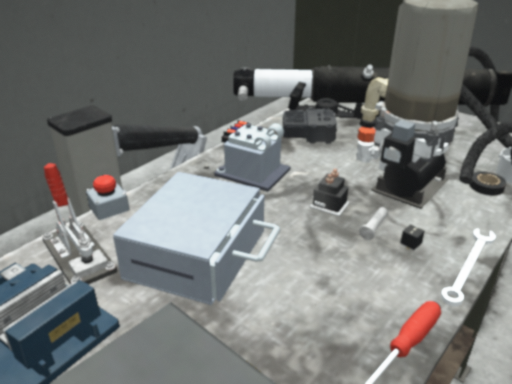

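View pics/top1.png

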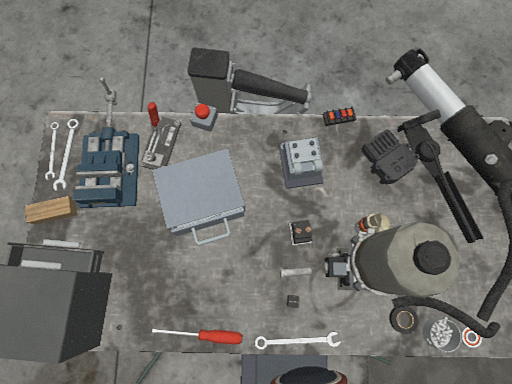

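Run:
```python
from h import *
goal([.45,-.3,.25],np.radians(17)); goal([.4964,.2251,.2],np.radians(17))
```

```text
d [ 0.4598 -0.2857 -0.0233]
r [ 0.0000e+00  1.0000e-04 -1.0885e+00]
d [ 0.6689 -0.9105  0.0391]
r [ 0.0000e+00  1.0000e-04 -1.0885e+00]
```

Run:
```python
from h import *
print('base scene',[ray('scene',u,v,0).round(3) for u,v in((380,188),(412,200),(448,180))])
b=ray('scene',412,188,0)
print('top base', [ray('top',u,v,.1).round(3) for u,v in((326,268),(350,265))])
# axis hypothesis: for base pt near b, heights vs pixel
for z in (0,.1,.2,.3,.4,.5):
    print(z,'cap(top 435,257)->',ray('top',435,257,z).round(3)[:2],'reproj scene',proj('scene',ray('top',435,257,z)).round(0), 'left edge of cyl top view',ray('top',358,262,z).round(3)[:2],'lower edge',ray('top',410,297,z).round(3)[:2],'upper',ray('top',400,228,z).round(3)[:2])
```

```text
base scene [array([ 0.472, -0.102,  0.   ]), array([ 0.406, -0.1  ,  0.   ]), array([ 0.38 , -0.214,  0.   ])]
top base [array([ 0.43 , -0.035,  0.1  ]), array([ 0.437, -0.089,  0.1  ])]
0 cap(top 435,257)-> [ 0.464 -0.329] reproj scene [430. 147.] left edge of cyl top view [ 0.448 -0.134] lower edge [ 0.365 -0.258] upper [ 0.536 -0.246]
0.1 cap(top 435,257)-> [ 0.458 -0.281] reproj scene [433. 113.] left edge of cyl top view [ 0.444 -0.107] lower edge [ 0.37  -0.217] upper [ 0.522 -0.207]
0.2 cap(top 435,257)-> [ 0.452 -0.232] reproj scene [436.  73.] left edge of cyl top view [ 0.44  -0.079] lower edge [ 0.375 -0.177] upper [ 0.509 -0.167]
0.3 cap(top 435,257)-> [ 0.446 -0.184] reproj scene [439.  24.] left edge of cyl top view [ 0.436 -0.052] lower edge [ 0.38  -0.136] upper [ 0.495 -0.128]
0.4 cap(top 435,257)-> [ 0.441 -0.135] reproj scene [444. -37.] left edge of cyl top view [ 0.432 -0.025] lower edge [ 0.385 -0.095] upper [ 0.482 -0.088]
0.5 cap(top 435,257)-> [ 0.435 -0.087] reproj scene [ 449. -113.] left edge of cyl top view [0.428 0.003] lower edge [ 0.39  -0.054] upper [ 0.468 -0.049]
```

```bash
R='{"dz":-0.3125}'; python3 -m inch '[{"dz":-0.0625},{"dz":-0.125},{"dz":-0.1875},{"dz":-0.25},{"dz":-0.3125}]' -0.2
python3 - <<'E'
from h import *
pr(); goal([.45,-.42,.52],np.radians(17))
E
```

```text
t 0.8 p [ 0.1454 -0.6078  0.2314] F [ 0.2 -0.1  0.8] w 0.997 g 0.0
[[0.973, 0.233, -0.0], [0.233, -0.973, -0.0], [-0.0, 0.0, -1.0]]
d [ 0.4249 -0.1398 -0.3608]
r [ 0.0000e+00  1.0000e-04 -1.0885e+00]validation failed for argument at $[0]...
```

```bash
python3 -m inch '[{"dx":0,"dy":0,"dz":-0.0625,"rx":0,"ry":0,"rz":0},{"dx":0,"dy":0,"dz":-0.125,"rx":0,"ry":0,"rz":0},{"dx":0,"dy":0,"dz":-0.1875,"rx":0,"ry":0,"rz":0},{"dx":0,"dy":0,"dz":-0.25,"rx":0,"ry":0,"rz":0},{"dx":0,"dy":0,"dz":-0.3125,"rx":0,"ry":0,"rz":0}]' -0.2
python3 - <<'E'
from h import *
pr(); goal([.45,-.42,.52],np.radians(17))
E
```

```text
time: 1.3
tool_pos: [0.1454, -0.6074, 0.4835]
tool_rot: [0.0, 0.993, 0.117, -0.0]
contact_force: [0.2, -0.5, -0.4]
gripper_width: 0.4
grasp_force: 0.0
t 1.3 p [ 0.1454 -0.6074  0.4835] F [ 0.2 -0.5 -0.4] w 0.4 g 0.0
[[0.973, 0.233, 0.0], [0.233, -0.973, -0.0], [-0.0, 0.0, -1.0]]
d [ 0.4249 -0.1393 -0.0457]
r [ 2.0000e-04  3.0000e-04 -1.0885e+00]
```

```bash
python3 -m inch '[{"dx":0.425,"dy":-0.14,"dz":-0.05,"rx":0,"ry":0,"rz":-0.8},{"dx":0.425,"dy":-0.14,"dz":-0.05,"rx":0,"ry":0,"rz":-0.8},{"dx":0.425,"dy":-0.14,"dz":-0.05,"rx":0,"ry":0,"rz":-0.8},{"dx":0.425,"dy":-0.14,"dz":-0.05,"rx":0,"ry":0,"rz":-0.8},{"dx":0.425,"dy":-0.14,"dz":-0.05,"rx":0,"ry":0,"rz":-0.8}]' -0.2
python3 - <<'E'
from h import *
pr(); goal([.5,-.2,.52],np.radians(17)); goal([.4964,.2251,.52],np.radians(17)); print(np.round(state()['joint_pos'],2))
E
```

```text
time: 1.8
tool_pos: [0.3582, -0.476, 0.5095]
tool_rot: [0.0, 0.88, 0.475, 0.0]
contact_force: [1.1, -1.4, -0.1]
gripper_width: 0.4
grasp_force: 0.0
t 1.8 p [ 0.3582 -0.476   0.5095] F [ 1.1 -1.4 -0.1] w 0.4 g 0.0
[[0.548, 0.836, 0.0], [0.836, -0.548, -0.001], [-0.0, 0.001, -1.0]]
d [ 0.3858 -0.0409 -0.0132]
r [ 3.000e-04  3.000e-04 -5.846e-01]
d [ 0.8277 -0.3359 -0.0135]
r [ 3.000e-04  3.000e-04 -5.846e-01]
[-1.05 -0.03  1.24  0.    1.93 -0.47]
```

```bash
python3 -m inch '[{"dx":0.38,"dy":-0.04,"dz":-0.08,"rx":0,"ry":0,"rz":-0.58},{"dx":0.38,"dy":-0.04,"dz":-0.08,"rx":0,"ry":0,"rz":-0.58},{"dx":0.38,"dy":-0.04,"dz":-0.08,"rx":0,"ry":0,"rz":-0.58},{"dx":0.38,"dy":-0.04,"dz":-0.08,"rx":0,"ry":0,"rz":-0.58},{"dx":0.38,"dy":-0.04,"dz":-0.08,"rx":0,"ry":0,"rz":-0.58}]' -0.2
python3 - <<'E'
from h import *
pr(); goal([.5,-.2,.57],np.radians(17)); goal([.4964,.2251,.57],np.radians(17)); print(np.round(state()['joint_pos'],2))
E
```

```text
time: 2.3
tool_pos: [0.4705, -0.2585, 0.561]
tool_rot: [0.0, 0.645, 0.765, 0.0]
contact_force: [1.5, -0.1, -0.0]
gripper_width: 0.402
grasp_force: 0.0
t 2.3 p [ 0.4705 -0.2585  0.561 ] F [ 1.5 -0.1 -0. ] w 0.402 g 0.0
[[-0.169, 0.986, 0.001], [0.986, 0.169, -0.0], [-0.001, 0.001, -1.0]]
d [ 0.0658  0.0487 -0.0113]
r [ 0.0003  0.0004 -0.0845]
d [ 0.5903  0.1341 -0.0115]
r [ 0.0003  0.0004 -0.0845]
[-0.64 -0.14  1.26  0.    2.02 -0.81]
```

```bash
python3 -m inch '[{"dx":0.59,"dy":0.134,"dz":-0.01,"rx":0,"ry":0,"rz":-0.084},{"dx":0.59,"dy":0.134,"dz":-0.01,"rx":0,"ry":0,"rz":-0.084},{"dx":0.59,"dy":0.134,"dz":-0.01,"rx":0,"ry":0,"rz":-0.084},{"dx":0.59,"dy":0.134,"dz":-0.01,"rx":0,"ry":0,"rz":-0.084},{"dx":0.59,"dy":0.134,"dz":-0.01,"rx":0,"ry":0,"rz":-0.084}]' -0.2
python3 - <<'E'
from h import *
pr(); goal([.4964,.2251,.35],np.radians(17)); print(np.round(state()['joint_pos'],2))
E
```

```text
time: 2.8
tool_pos: [0.4845, -0.0089, 0.5648]
tool_rot: [0.0, 0.598, 0.802, 0.0]
contact_force: [0.9, 0.1, 0.2]
gripper_width: 0.398
grasp_force: 0.0
t 2.8 p [ 0.4845 -0.0089  0.5648] F [0.9 0.1 0.2] w 0.398 g 0.0
[[-0.286, 0.958, 0.001], [0.958, 0.286, -0.0], [-0.0, 0.001, -1.0]]
d [0.2761 0.0976 0.2684]
r [ 0.0006  0.0003 -0.0046]
[-0.17 -0.26  1.35  0.    2.04 -0.46]
```

```bash
python3 -m inch '[{"dx":0.276,"dy":0.098,"dz":0.1,"rx":0,"ry":0,"rz":-0.005},{"dx":0.276,"dy":0.098,"dz":0.1,"rx":0,"ry":0,"rz":-0.005},{"dx":0.276,"dy":0.098,"dz":0.27,"rx":0,"ry":0,"rz":-0.005},{"dx":0.276,"dy":0.098,"dz":0.27,"rx":0,"ry":0,"rz":-0.005},{"dx":0.276,"dy":0.098,"dz":0.27,"rx":0,"ry":0,"rz":-0.005}]' -0.2
python3 - <<'E'
from h import *
pr(); goal([.4964,.2251,.16],np.radians(17)); print(np.round(state()['joint_pos'],2))
E
```

```text
time: 3.3
tool_pos: [0.4941, 0.1758, 0.4116]
tool_rot: [0.0, 0.594, 0.804, 0.0]
contact_force: [0.1, 0.4, -0.6]
gripper_width: 0.398
grasp_force: 0.0
t 3.3 p [0.4941 0.1758 0.4116] F [ 0.1  0.4 -0.6] w 0.398 g 0.0
[[-0.294, 0.956, 0.001], [0.956, 0.294, 0.0], [-0.0, 0.001, -1.0]]
d [0.0581 0.0205 0.3146]
r [0.0009 0.0001 0.0009]
[ 0.2  -0.23  1.58 -0.    1.79 -0.1 ]
```

```bash
python3 -m inch '[{"dx":0.058,"dy":0.0205,"dz":0.31,"rx":0,"ry":0,"rz":0.001},{"dx":0.058,"dy":0.0205,"dz":0.31,"rx":0,"ry":0,"rz":0.001},{"dx":0.058,"dy":0.0205,"dz":0.31,"rx":0,"ry":0,"rz":0.001},{"dx":0.058,"dy":0.0205,"dz":0.31,"rx":0,"ry":0,"rz":0.001},{"dx":0.058,"dy":0.0205,"dz":0.31,"rx":0,"ry":0,"rz":0.001}]' -0.2
python3 - <<'E'
from h import *
pr(); im=grab('wrist','w1.png'); ci=optics.camera_info('wrist'); print(nets.boxes_of('wrist','drawer_pull')[:2]); print(proj('wrist',[.4964,.2251,.056],ci), proj('wrist',[.485,.2618,.056],ci),proj('wrist',[.5077,.1883,.056],ci))
print(np.round(ci['R'],3),(-np.array(ci['R']).T@ci['t']).round(3))
E
```

```text
time: 3.8
tool_pos: [0.4962, 0.2233, 0.1659]
tool_rot: [0.0, 0.595, 0.804, 0.0]
contact_force: [0.1, 0.8, -0.4]
gripper_width: 0.398
grasp_force: 0.0
t 3.8 p [0.4962 0.2233 0.1659] F [ 0.1  0.8 -0.4] w 0.398 g 0.0
[[-0.292, 0.956, 0.001], [0.956, 0.292, 0.0], [-0.0, 0.001, -1.0]]
[{'bbox': [288.7, 164.7, 69.4, 157.2], 'confidence': 0.77}]
[266.85590006 192.66792303] [267.02134283 150.79178431] [266.57418982 230.97779388]
[[ 0.956  0.292 -0.015]
 [ 0.282 -0.912  0.299]
 [ 0.073 -0.29  -0.954]] [0.471 0.295 0.298]
```

View pics/w1.png

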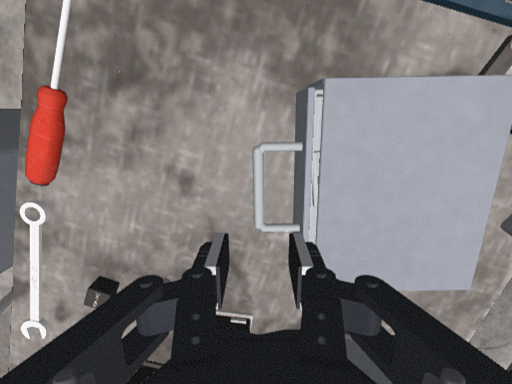

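Run:
```python
from h import *
a=ray('wrist',258,147,.056);b=ray('wrist',258,228,.056);m=(a+b)/2;print(a,b,m,np.linalg.norm(a-b),np.degrees(np.arctan2(*(b-a)[1::-1])))
goal([m[0],m[1],.037],np.radians(16.8))
```

```text
[0.47675408 0.26149833 0.056     ] [0.49954312 0.18671823 0.056     ] [0.4881486  0.22410828 0.056     ] 0.0781754699921928 -73.05153318129898
d [ 0.0034 -0.0002  0.1523]
r [-0.0105 -0.0002  0.0026]
```

Run:
```python
from h import *
pr(); ci=optics.camera_info('wrist'); print((-np.array(ci['R']).T@ci['t']).round(3)); print(state()['joint_vel'])
m=[.4881,.2241]
goal([m[0],m[1],.037],np.radians(16.8)); print(state()['contact_force'])
```

```text
t 3.9 p [0.4909 0.2221 0.1588] F [-1.1 -0.2 -1.4] w 0.399 g 0.0
[[-0.293, 0.956, -0.015], [0.956, 0.293, -0.004], [0.0, -0.016, -1.0]]
[0.471 0.295 0.301]
[-0.01486027 -0.06260799 -0.1110013  -0.01164791  0.06213487 -0.01090664]
d [ 0.0034 -0.0002  0.1523]
r [-0.0105 -0.0002  0.0026]
[-1.07685486 -0.1624476  -1.36176296]
```

```bash
python3 -m inch '[{"dx":0,"dy":0,"dz":0.02,"rx":0,"ry":0,"rz":0},{"dx":0,"dy":0,"dz":0.02,"rx":0,"ry":0,"rz":0},{"dx":0,"dy":0,"dz":0.02,"rx":0,"ry":0,"rz":0}]' -0.2
python3 - <<'E'
from h import *
pr(); print(np.array(state()['joint_vel']).round(3)); ci=optics.camera_info('wrist');im=grab('wrist','w2.png')
g=cv2.cvtColor(im,cv2.COLOR_RGB2GRAY).astype(int)
for r in (160,175,190,205): print(r,g[r,235:290:2].tolist())
pr()
np.save('ci.npy',ci,allow_pickle=True)
E
```

```text
time: 4.2
tool_pos: [0.498, 0.223, 0.1541]
tool_rot: [0.001, 0.595, 0.804, 0.002]
contact_force: [0.8, -0.6, -0.1]
gripper_width: 0.4
grasp_force: 0.0
t 4.2 p [0.498  0.223  0.1541] F [ 0.8 -0.6 -0.1] w 0.4 g 0.0
[[-0.291, 0.957, 0.004], [0.957, 0.291, 0.001], [-0.0, 0.004, -1.0]]
[ 0.002 -0.006 -0.012  0.001 -0.003 -0.002]
160 [152, 148, 150, 145, 149, 146, 150, 151, 147, 191, 198, 188, 173, 142, 150, 146, 145, 142, 140, 146, 153, 160, 158, 150, 142, 138, 150, 161]
175 [147, 146, 144, 141, 145, 150, 154, 162, 141, 184, 201, 198, 177, 138, 147, 141, 144, 148, 150, 155, 153, 145, 148, 144, 146, 151, 160, 169]
190 [149, 148, 146, 155, 156, 154, 150, 140, 124, 179, 202, 197, 183, 144, 147, 141, 138, 145, 139, 141, 146, 140, 143, 144, 144, 150, 150, 147]
205 [152, 157, 152, 146, 147, 145, 146, 142, 116, 176, 195, 193, 182, 146, 147, 140, 142, 142, 145, 140, 143, 142, 137, 142, 153, 157, 160, 140]
t 4.25 p [0.4981 0.2231 0.1543] F [0.4 0.3 0.4] w 0.403 g 0.0
[[-0.291, 0.957, 0.004], [0.957, 0.291, 0.001], [-0.0, 0.005, -1.0]]
```

Run:
```python
from h import *
m=ray('wrist',256.3,188,.056); print(m, ray('wrist',256.3,150,.056)); goal([m[0],m[1],.037],np.radians(16.8))
```

```text
[0.49509172 0.22770111 0.056     ] [0.48515397 0.26072714 0.056     ]
d [ 0.0067 -0.0026  0.1467]
r [0.003  0.0001 0.0016]
```

```bash
python3 -m inch '[{"dx":0.004,"dy":-0.0025,"dz":0.05,"rx":0.003,"ry":0,"rz":0.0015},{"dx":0.004,"dy":-0.0025,"dz":0.1,"rx":0.003,"ry":0,"rz":0.0015},{"dx":0.004,"dy":-0.0025,"dz":0.147,"rx":0.003,"ry":0,"rz":0.0015},{"dx":0.004,"dy":-0.0025,"dz":0.147,"rx":0.003,"ry":0,"rz":0.0015}]' -0.2 && python3 -m inch '[{"dx":0,"dy":0,"dz":0,"rx":0,"ry":0,"rz":0},{"dx":0,"dy":0,"dz":0,"rx":0,"ry":0,"rz":0},{"dx":0,"dy":0,"dz":0,"rx":0,"ry":0,"rz":0}]' -1; python3 -c "
from h import *
pr()"
```

```text
time: 4.65
tool_pos: [0.4958, 0.2258, 0.0351]
tool_rot: [-0.0, 0.596, 0.803, -0.0]
contact_force: [0.0, -1.3, 0.4]
gripper_width: 0.397
grasp_force: 0.0
time: 4.95
tool_pos: [0.4951, 0.2257, 0.0358]
tool_rot: [-0.0, 0.596, 0.803, -0.0]
contact_force: [0.4, 0.5, 4.2]
gripper_width: 0.089
grasp_force: 58.6
t 4.95 p [0.4951 0.2257 0.0358] F [0.4 0.5 4.2] w 0.089 g 58.6
[[-0.29, 0.957, -0.001], [0.957, 0.29, -0.001], [-0.0, -0.001, -1.0]]
```

```bash
python3 -m inch '[{"dx":0,"dy":-0.03,"dz":0,"rx":0,"ry":0,"rz":0},{"dx":0,"dy":-0.06,"dz":0,"rx":0,"ry":0,"rz":0},{"dx":0,"dy":-0.09,"dz":0,"rx":0,"ry":0,"rz":0},{"dx":0,"dy":-0.11,"dz":0,"rx":0,"ry":0,"rz":0},{"dx":0,"dy":-0.125,"dz":0,"rx":0,"ry":0,"rz":0}]' && python3 -m inch '[{"dx":0,"dy":-0.005,"dz":0,"rx":0,"ry":0,"rz":0},{"dx":0,"dy":-0.01,"dz":0,"rx":0,"ry":0,"rz":0},{"dx":0,"dy":-0.01,"dz":0,"rx":0,"ry":0,"rz":0}]'; python3 -c "
from h import *
pr()"
```

```text
time: 5.45
tool_pos: [0.4027, 0.196, 0.0361]
tool_rot: [0.005, 0.596, 0.803, 0.003]
contact_force: [44.1, 5.9, -37.8]
gripper_width: 0.091
grasp_force: 60.1
time: 5.75
tool_pos: [0.4031, 0.1961, 0.0362]
tool_rot: [0.011, 0.596, 0.803, 0.013]
contact_force: [52.9, 11.1, -47.2]
gripper_width: 0.093
grasp_force: 59.3
t 5.75 p [0.4031 0.1961 0.0362] F [ 52.9  11.1 -47.2] w 0.093 g 59.3
[[-0.289, 0.957, 0.034], [0.957, 0.289, 0.007], [-0.003, 0.034, -0.999]]
```

```bash
python3 -m inch '[{"dx":0,"dy":0.013,"dz":0,"rx":0,"ry":0,"rz":0},{"dx":0,"dy":0.013,"dz":0,"rx":0,"ry":0,"rz":0}]' && python3 -m inch '[{"dx":0,"dy":0,"dz":0,"rx":0,"ry":0,"rz":0},{"dx":0,"dy":0,"dz":0,"rx":0,"ry":0,"rz":0},{"dx":0,"dy":0,"dz":0,"rx":0,"ry":0,"rz":0}]' -0.25 &&  python3 -m inch '[{"dx":0,"dy":0,"dz":-0.05,"rx":0,"ry":0,"rz":0},{"dx":0,"dy":0,"dz":-0.1,"rx":0,"ry":0,"rz":0},{"dx":0,"dy":0,"dz":-0.15,"rx":0,"ry":0,"rz":0},{"dx":0,"dy":0,"dz":-0.21,"rx":0,"ry":0,"rz":0},{"dx":0,"dy":0,"dz":-0.28,"rx":0,"ry":0,"rz":0}]';  python3 - <<'E'
from h import *
pr(); im=grab('wrist','w3.png'); 
for k in ['hinge_leaf','leaf_rib','leaf_hole']: print(k,nets.boxes_of('wrist',k)[:2])
ci=optics.camera_info('wrist');np.save('ci.npy',ci,allow_pickle=True)
grab('top','t2.png')
for k in ['parts_drawer','hinge_leaf','leaf_rib']: print(k,nets.boxes_of('top',k)[:2])
E
```

```text
time: 5.95
tool_pos: [0.403, 0.1961, 0.0358]
tool_rot: [0.001, 0.596, 0.803, -0.001]
contact_force: [3.1, -6.4, 3.5]
gripper_width: 0.09
grasp_force: 64.1
time: 6.25
tool_pos: [0.3997, 0.1972, 0.0342]
tool_rot: [-0.002, 0.596, 0.803, -0.002]
contact_force: [0.3, -0.8, 0.7]
gripper_width: 0.375
grasp_force: 0.0
time: 6.75
tool_pos: [0.4, 0.1974, 0.2534]
tool_rot: [-0.002, 0.596, 0.803, -0.002]
contact_force: [1.2, 0.8, 0.0]
gripper_width: 0.375
grasp_force: 0.0
t 6.75 p [0.4    0.1974 0.2534] F [1.2 0.8 0. ] w 0.375 g 0.0
[[-0.29, 0.957, -0.006], [0.957, 0.29, -0.001], [0.0, -0.006, -1.0]]
hinge_leaf [{'bbox': [335.5, 164.8, 64.2, 47.7], 'confidence': 0.88}]
leaf_rib []
leaf_hole [{'bbox': [337.7, 167.6, 64.0, 49.1], 'confidence': 0.73}]
parts_drawer [{'bbox': [212.1, 231.0, 84.3, 52.7], 'confidence': 0.85}]
hinge_leaf [{'bbox': [208.6, 226.0, 11.1, 7.4], 'confidence': 0.63}]
leaf_rib []
```

View pics/w3.png

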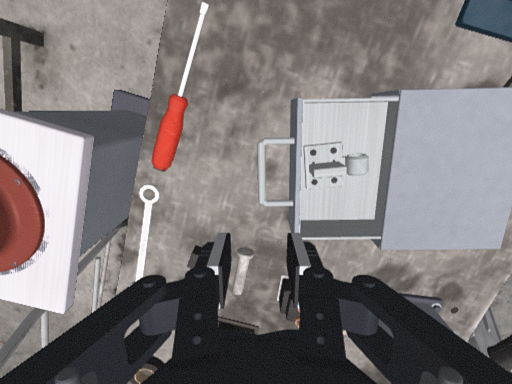

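```bash
python3 -c "
import cv2
a=cv2.imread('pics/w3.png')[130:205,290:380]
cv2.imwrite('pics/w3c.png',cv2.resize(a,None,fx=8,fy=8,interpolation=2))"
```

```text
(no output)
```

View pics/w3c.png

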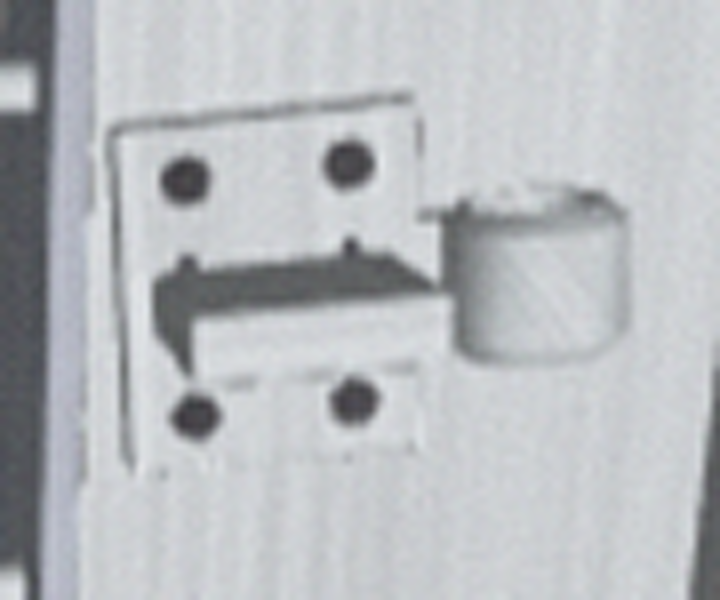

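Run:
```python
from h import *
ci=np.load('ci.npy',allow_pickle=True).item()
f=lambda u,v,z: ray('wrist',290+u/8,130+v/8,z,ci)
r=[f(*p,.055) for p in((190,320),(450,292),(452,350),(192,380))]
h=[f(*p,.017) for p in((185,180),(348,163),(195,417),(355,402))]
A=lambda a,b: np.degrees(np.arctan2(*(b-a)[1::-1])).round(1)
print('rib',np.mean(r,0).round(4),A(r[0],r[1]),A(r[3],r[2]),[np.linalg.norm(r[i]-r[j]).round(4) for i,j in((0,1),(1,2))])
print('holes',np.mean(h,0).round(4),A(h[0],h[1]),A(h[2],h[3]),A(h[2],h[0])-90)
pr(); m=(np.mean(r,0)+np.mean(h,0))/2
for yaw in (22-90,22+90): goal([m[0],m[1],.12],np.radians(yaw))
print(state()['joint_pos'])
```

```text
rib [0.489  0.2214 0.055 ] 23.1 23.6 [np.float64(0.0409), np.float64(0.0094)]
holes [0.4899 0.2207 0.017 ] 22.8 22.4 22.599999999999994
t 7.15 p [0.4    0.1972 0.25  ] F [-0.4  0.6 -0.2] w 0.378 g 0.0
[[-0.29, 0.957, -0.008], [0.957, 0.29, -0.002], [0.0, -0.009, -1.0]]
d [-0.0038  0.117   0.1615]
r [-0.0047  0.0041  0.9871]
d [-0.0038  0.117   0.1615]
r [-0.0042 -0.0048 -1.1073]
[ 2.90725017e-01 -4.02259178e-01  1.98161546e+00  9.59167935e-05
  1.57075665e+00 -3.07319109e-03]
```

```bash
python3 -m inch '[{"dx":-0.004,"dy":0.117,"dz":0,"rx":0,"ry":0,"rz":0.1},{"dx":-0.004,"dy":0.117,"dz":0,"rx":0,"ry":0,"rz":0.2},{"dx":-0.004,"dy":0.117,"dz":0.05,"rx":0,"ry":0,"rz":0.3},{"dx":-0.004,"dy":0.117,"dz":0.08,"rx":0,"ry":0,"rz":0.4},{"dx":-0.004,"dy":0.117,"dz":0.08,"rx":0,"ry":0,"rz":0.5}]' 0.2;  python3 - <<'E'
from h import *
pr();goal([.4894,.2211,.15],np.radians(-67.1))
E
```

```text
time: 7.65
tool_pos: [0.4877, 0.2203, 0.1804]
tool_rot: [-0.002, 0.85, 0.526, -0.008]
contact_force: [-0.5, -0.1, -0.2]
gripper_width: 0.599
grasp_force: 0.0
t 7.65 p [0.4877 0.2203 0.1804] F [-0.5 -0.1 -0.2] w 0.599 g 0.0
[[0.446, 0.895, -0.017], [0.895, -0.446, -0.005], [-0.012, -0.013, -1.0]]
d [0.0023 0.0019 0.038 ]
r [-0.0053  0.0105  0.4724]
```

```bash
python3 -m inch '[{"dx":0.002,"dy":0.001,"dz":0.03,"rx":0,"ry":0,"rz":0.1},{"dx":0.002,"dy":0.001,"dz":0.03,"rx":0,"ry":0,"rz":0.2},{"dx":0.002,"dy":0.001,"dz":0.03,"rx":0,"ry":0,"rz":0.3},{"dx":0.002,"dy":0.001,"dz":0.03,"rx":0,"ry":0,"rz":0.4},{"dx":0.002,"dy":0.001,"dz":0.03,"rx":0,"ry":0,"rz":0.474}]' 0.2; python3 -m inch '[{"dx":0,"dy":0,"dz":0,"rx":0,"ry":0,"rz":0},{"dx":0,"dy":0,"dz":0,"rx":0,"ry":0,"rz":0}]';  python3 - <<'E'
from h import *
pr();ci=optics.camera_info('wrist');grab('wrist','w4.png');print(nets.boxes_of('wrist','leaf_rib')[:1],nets.boxes_of('wrist','hinge_leaf')[:1]);np.save('ci.npy',ci,allow_pickle=True)
goal([.4894,.2211,.021],np.radians(-67.1))
a=np.radians(22.9);x=np.array([np.cos(a),np.sin(a)]);y=np.array([-x[1],x[0]])
for i,j in((21,6),(21,-6),(-21,-6),(-21,6)): print(proj('wrist',[*(np.array([.4894,.2211])+x*i/1e3+y*j/1e3),.055],ci).round(1))
im=cv2.imread('pics/w4.png');cv2.imwrite('pics/w4c.png',cv2.resize(im[100:384,100:420],None,fx=2,fy=2))
E
```

```text
time: 8.15
tool_pos: [0.4915, 0.2221, 0.1617]
tool_rot: [0.0, 0.98, 0.198, -0.004]
contact_force: [0.5, -0.4, 0.1]
gripper_width: 0.6
grasp_force: 0.0
time: 8.35
tool_pos: [0.4919, 0.2222, 0.1626]
tool_rot: [0.0, 0.979, 0.202, -0.003]
contact_force: [-0.3, 0.1, 0.1]
gripper_width: 0.601
grasp_force: 0.0
t 8.35 p [0.4919 0.2222 0.1626] F [-0.3  0.1  0.1] w 0.601 g 0.0
[[0.919, 0.395, -0.007], [0.395, -0.919, -0.002], [-0.007, -0.001, -1.0]]
[{'bbox': [256.7, 177.9, 57.6, 82.2], 'confidence': 0.84}] [{'bbox': [255.8, 174.5, 56.8, 81.0], 'confidence': 0.69}]
d [-3.10e-03  1.00e-04  1.78e-01]
r [-0.0004  0.0035  0.0034]
[250.8 172.4]
[263.8 172.5]
[263.3 214.6]
[251.  214.5]
```

View pics/w4c.png

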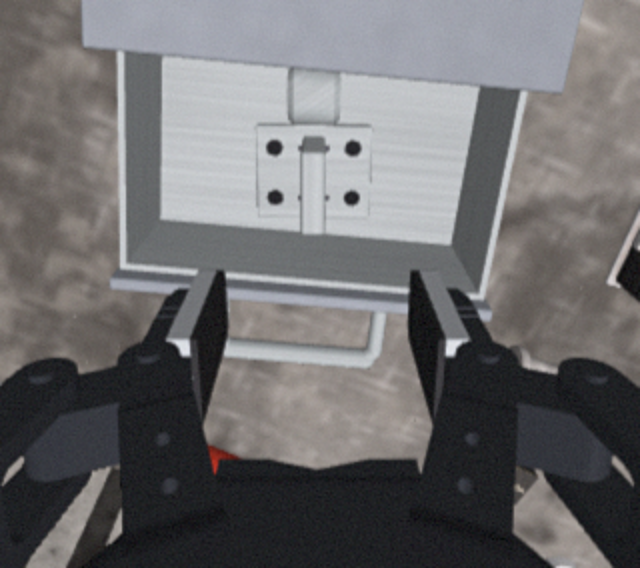

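```bash
python3 -m inch '[{"dx":-0.004,"dy":0,"dz":0.05,"rx":0,"ry":0.0035,"rz":0.0034},{"dx":-0.004,"dy":0,"dz":0.1,"rx":0,"ry":0.0035,"rz":0.0034},{"dx":-0.004,"dy":0,"dz":0.14,"rx":0,"ry":0.0035,"rz":0.0034},{"dx":-0.004,"dy":0,"dz":0.165,"rx":0,"ry":0.0035,"rz":0.0034},{"dx":-0.004,"dy":0,"dz":0.178,"rx":0,"ry":0.0035,"rz":0.0034}]' 0.2; python3 -m inch '[{"dx":0,"dy":0,"dz":0,"rx":0,"ry":0,"rz":0},{"dx":0,"dy":0,"dz":0,"rx":0,"ry":0,"rz":0}]';  python3 -c "
from h import *
pr();goal([.4885,.2208,.021],np.radians(-67.1))"
```

```text
time: 9.0
tool_pos: [0.4874, 0.2205, 0.019]
tool_rot: [-0.0, 0.98, 0.198, -0.002]
contact_force: [0.3, -0.9, 0.3]
gripper_width: 0.602
grasp_force: 0.0
time: 9.2
tool_pos: [0.49, 0.2212, 0.0226]
tool_rot: [-0.0, 0.98, 0.198, 0.001]
contact_force: [-1.0, -0.7, 0.4]
gripper_width: 0.599
grasp_force: 0.0
t 9.2 p [0.49   0.2212 0.0226] F [-1.  -0.7  0.4] w 0.599 g 0.0
[[0.922, 0.388, 0.002], [0.388, -0.922, 0.001], [0.002, -0.0, -1.0]]
d [-0.002  -0.0002  0.002 ]
r [-0.0002 -0.0017 -0.0006]
```

Good; close, then lift a little and check.

```bash
python3 -m inch '[{"dx":-0.002,"dy":0,"dz":0.001,"rx":0,"ry":-0.001,"rz":0},{"dx":-0.002,"dy":0,"dz":0.001,"rx":0,"ry":-0.001,"rz":0},{"dx":-0.002,"dy":0,"dz":0.001,"rx":0,"ry":-0.001,"rz":0},{"dx":-0.002,"dy":0,"dz":0.001,"rx":0,"ry":-0.001,"rz":0}]' -1; python3 -m inch '[{"dx":0,"dy":0,"dz":-0.02,"rx":0,"ry":0,"rz":0},{"dx":0,"dy":0,"dz":-0.05,"rx":0,"ry":0,"rz":0},{"dx":0,"dy":0,"dz":-0.1,"rx":0,"ry":0,"rz":0},{"dx":0,"dy":0,"dz":-0.16,"rx":0,"ry":0,"rz":0},{"dx":0,"dy":0,"dz":-0.22,"rx":0,"ry":0,"rz":0}]';  python3 -c "
from h import *
pr();goal([.668-.043*np.cos(np.radians(9.6)),-.0005-.043*np.sin(np.radians(9.6)),.21],np.radians(9.6-90))"
```

```text
time: 9.6
tool_pos: [0.4885, 0.221, 0.0221]
tool_rot: [-0.001, 0.98, 0.198, 0.001]
contact_force: [-1.5, 1.8, 5.2]
gripper_width: 0.132
grasp_force: 59.5
time: 10.1
tool_pos: [0.4863, 0.2197, 0.1963]
tool_rot: [0.0, 0.98, 0.198, -0.002]
contact_force: [1.1, 0.2, -3.5]
gripper_width: 0.132
grasp_force: 58.6
t 10.1 p [0.4863 0.2197 0.1963] F [ 1.1  0.2 -3.5] w 0.132 g 58.6
[[0.922, 0.388, -0.004], [0.388, -0.922, -0.001], [-0.005, -0.0, -1.0]]
d [ 0.0501  0.3294 -0.0175]
r [1.000e-04 3.000e-03 1.539e-01]
```

```bash
python3 -m inch '[{"dx":0.05,"dy":0.06,"dz":-0.02,"rx":0,"ry":0.003,"rz":0.05},{"dx":0.05,"dy":0.12,"dz":-0.02,"rx":0,"ry":0.003,"rz":0.1},{"dx":0.05,"dy":0.18,"dz":-0.02,"rx":0,"ry":0.003,"rz":0.15},{"dx":0.05,"dy":0.24,"dz":-0.02,"rx":0,"ry":0.003,"rz":0.154},{"dx":0.05,"dy":0.28,"dz":-0.02,"rx":0,"ry":0.003,"rz":0.154}]'; python3 -m inch '[{"dx":0,"dy":0,"dz":0,"rx":0,"ry":0,"rz":0},{"dx":0,"dy":0,"dz":0,"rx":0,"ry":0,"rz":0},{"dx":0,"dy":0,"dz":0,"rx":0,"ry":0,"rz":0}]';  python3 - <<'E'
from h import *
pr();ci=optics.camera_info('wrist');im=grab('wrist','w5.png');np.save('ci.npy',ci,allow_pickle=True)
for k in ['jamb_hole','jamb_block','hinge_leaf']: print(k,nets.boxes_of('wrist',k)[:1])
goal([.668-.043*np.cos(np.radians(9.6)),-.0005-.043*np.sin(np.radians(9.6)),.21],np.radians(9.6-90))
im=cv2.imread('pics/w5.png');cv2.imwrite('pics/w5c.png',cv2.resize(im[0:260,110:420],None,fx=2.3,fy=2.3))
E
```

```text
time: 10.6
tool_pos: [0.6115, 0.0265, 0.2109]
tool_rot: [-0.0, 0.997, 0.083, 0.001]
contact_force: [0.3, 0.0, -4.1]
gripper_width: 0.128
grasp_force: 59.2
time: 10.9
tool_pos: [0.6107, 0.0302, 0.2114]
tool_rot: [-0.001, 0.996, 0.084, 0.001]
contact_force: [-1.2, -0.3, -4.1]
gripper_width: 0.133
grasp_force: 59.6
t 10.9 p [0.6107 0.0302 0.2114] F [-1.2 -0.3 -4.1] w 0.133 g 59.6
[[0.986, 0.167, 0.001], [0.167, -0.986, 0.002], [0.002, -0.002, -1.0]]
jamb_hole [{'bbox': [297.0, 93.2, 101.7, 112.3], 'confidence': 0.57}]
jamb_block [{'bbox': [295.2, 95.5, 100.4, 116.3], 'confidence': 0.72}]
hinge_leaf [{'bbox': [257.1, 233.2, 106.7, 167.2], 'confidence': 0.84}]
d [0.0097 0.0501 0.0031]
r [-0.0006 -0.0023  0.0011]
```

View pics/w5c.png

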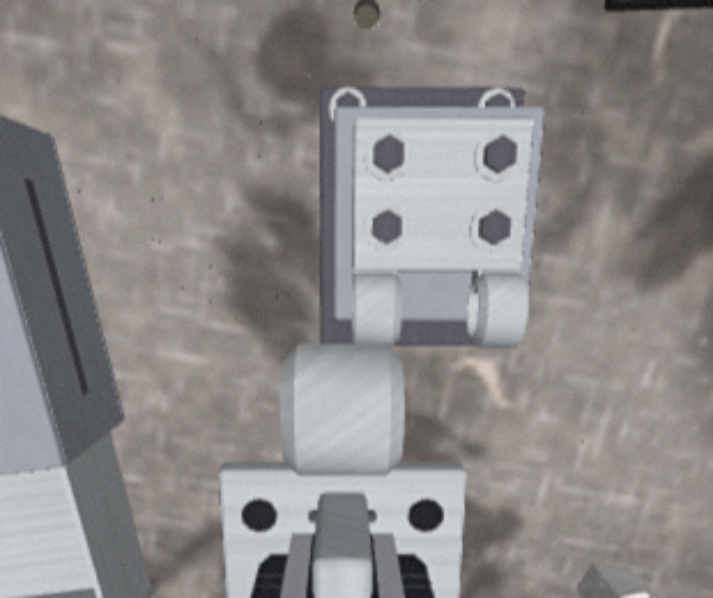

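Run:
```python
from h import *
ci=np.load('ci.npy',allow_pickle=True).item()
f=lambda u,v,z: ray('wrist',110+u/2.3,v/2.3,z,ci)
A=lambda a,b: np.degrees(np.arctan2(*(b-a)[1::-1])).round(2)
print('cam',(-np.array(ci['R']).T@ci['t']).round(4))
b=[f(*p,.103) for p in((388,155),(500,155),(387,228),(494,228))]
print('bolts',[q[:2].round(4).tolist() for q in b],'yaw y+90',A(b[0],b[1])+90,A(b[2],b[3])+90, 'x', A((b[2]+b[3])/2,(b[0]+b[1])/2))
e=[f(360,345,.09),f(520,345,.09)];print('front',[q.round(4) for q in e],A(*e)+90)
ff=[f(322,345,.01),f(518,347,.01)]; print('foot front',[q.round(4) for q in ff],A(*ff)+90,np.linalg.norm(ff[0]-ff[1]))
print('inner',f(401,320,.097).round(4),f(468,320,.097).round(4),f(401,320,.09).round(4),f(468,320,.09).round(4)); print('outer',f(353,310,.09).round(4),f(528,310,.1).round(4))
p,R=tool()
P=lambda x,y,z:(proj('wrist',p+R.apply([x,y,z]),ci)-[110,0])*2.3
print('leaf knuckle pred: left/right top',P(.043,-.013,-.003).round(1),P(.043,.013,-.003).round(1),'front tangent',P(.058,0,-.003).round(1),'back',P(.028,0,-.003).round(1),'rib top',P(-.0,0,-.034).round(1), 'plate corner',P(.026,-.031,.004).round(1),P(.026,.031,.004).round(1))
```

```text
cam [0.6858 0.0418 0.3542]
bolts [[0.721, 0.0305], [0.7277, -0.0096], [0.6963, 0.0262], [0.703, -0.0133]] yaw y+90 9.590000000000003 9.579999999999998 x 9.33
front [array([0.6498, 0.0278, 0.09  ]), array([ 0.6609, -0.0377,  0.09  ])] 9.579999999999998
foot front [array([0.6355, 0.0438, 0.01  ]), array([ 0.6521, -0.061 ,  0.01  ])] 9.0 0.10616398090423346
inner [0.6633 0.0138 0.097 ] [ 0.6678 -0.0127  0.097 ] [0.6627 0.013  0.09  ] [ 0.6673 -0.0141  0.09  ]
outer [0.6634 0.0331 0.09  ] [ 0.6757 -0.0344  0.1   ]
leaf knuckle pred: left/right top [277.  401.8] [393.2 401.5] front tangent [334.8 334.1] back [335.4 465. ] rib top [334.9 650.5] plate corner [207.7 463.7] [463.6 463.1]
```

Run:
```python
from h import *
pr(); goal([.6239,-.0058,.124],np.radians(9.58-90))
```

```text
t 11.1 p [0.6112 0.0305 0.2125] F [ 0.7 -0.1 -4.3] w 0.131 g 59.6
[[0.986, 0.168, 0.003], [0.168, -0.986, 0.001], [0.003, -0.001, -1.0]]
d [0.0077 0.0475 0.1106]
r [-0.0006 -0.0023  0.0013]
```

```bash
python3 -m inch '[{"dx":0.008,"dy":0.0475,"dz":0,"rx":0,"ry":-0.002,"rz":0.001},{"dx":0.008,"dy":0.0475,"dz":0.03,"rx":0,"ry":-0.002,"rz":0.001},{"dx":0.008,"dy":0.0475,"dz":0.07,"rx":0,"ry":-0.002,"rz":0.001},{"dx":0.008,"dy":0.0475,"dz":0.1,"rx":0,"ry":-0.002,"rz":0.001},{"dx":0.008,"dy":0.0475,"dz":0.11,"rx":0,"ry":-0.002,"rz":0.001}]'; python3 -m inch '[{"dx":0,"dy":0,"dz":0,"rx":0,"ry":0,"rz":0},{"dx":0,"dy":0,"dz":0,"rx":0,"ry":0,"rz":0},{"dx":0,"dy":0,"dz":0,"rx":0,"ry":0,"rz":0}]';  python3 - <<'E'
from h import *
pr();ci=optics.camera_info('wrist');im=grab('wrist','w6.png');np.save('ci.npy',ci,allow_pickle=True)
grab('scene','s6.png')
im=cv2.imread('pics/w6.png')[100:240,170:350];cv2.imwrite('pics/w6c.png',cv2.resize(im,None,fx=4,fy=4))
E
```

```text
time: 11.6
tool_pos: [0.6221, -0.006, 0.1208]
tool_rot: [-0.001, 0.997, 0.083, -0.003]
contact_force: [-0.8, -0.0, -4.2]
gripper_width: 0.132
grasp_force: 60.1
time: 11.9
tool_pos: [0.626, -0.0068, 0.1271]
tool_rot: [-0.0, 0.997, 0.083, 0.002]
contact_force: [0.9, -0.9, -4.1]
gripper_width: 0.131
grasp_force: 60.2
t 11.9 p [ 0.626  -0.0068  0.1271] F [ 0.9 -0.9 -4.1] w 0.131 g 60.2
[[0.986, 0.166, 0.004], [0.166, -0.986, 0.0], [0.004, 0.0, -1.0]]
```

View pics/w6c.png

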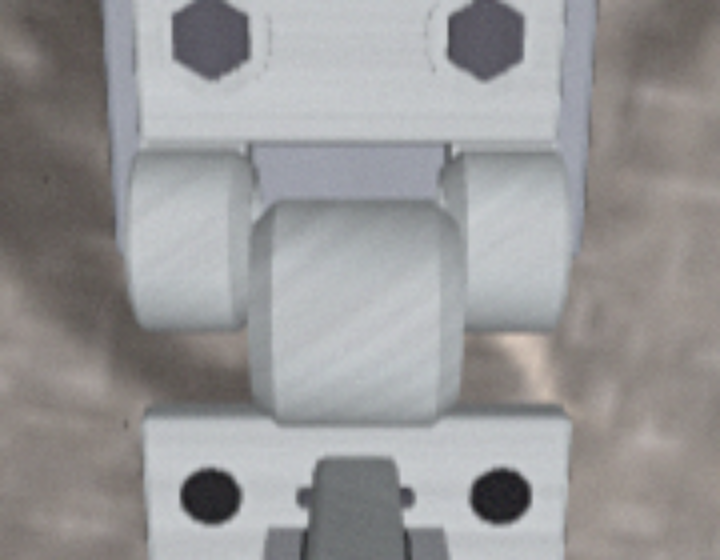

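Run:
```python
from h import *
from scipy.optimize import brentq
ci=np.load('ci.npy',allow_pickle=True).item()
R=np.array(ci['R']);o=-R.T@ci['t'];x=np.array([np.cos(np.radians(9.58)),np.sin(np.radians(9.58)),0])
def ang(v,u=355):  # angle in (x,-z) plane
    d=R.T@np.array([(170+u/4-ci['cx'])/ci['fx'],(100+v/4-ci['cy'])/ci['fy'],1]); return np.arctan2(d@x,-d[2])
def axis(v,z,side): # side -1: front tangent
    a=ang(v); so=o@x; h=o[2]-z
    # distance of axis (s-so,h) from ray: 
    return so+(h*np.tan(a)) - side*.015/np.cos(a)
p,Rt=tool(); print('cam s',o@x,'h',o[2])
print('jamb axis s from front',axis(330,.09,-1), axis(326,.09,-1))
z=p[2]+.0019
print('leaf from front/back',axis(424,z,-1),axis(200,z,1),'pred',p@x+.043, 'mean edge plate row408 ->', o@x+(o[2]-(z-.015+.008))*np.tan(ang(408)),'pred',p@x+.026)
```

```text
cam s 0.691698895421782 h 0.2700304893944321
jamb axis s from front 0.6601114179852756 0.6607920899647609
leaf from front/back 0.6573854283242684 0.6566964107355511 pred 0.6587410193347174 mean edge plate row408 -> 0.64139501261006 pred 0.6417410193347174
```

```bash
python3 -m inch '[{"dx":0.002,"dy":-0.0011,"dz":0,"rx":0,"ry":0,"rz":0},{"dx":0.002,"dy":-0.0011,"dz":0.006,"rx":0,"ry":0,"rz":0},{"dx":0.002,"dy":-0.0011,"dz":0.012,"rx":0,"ry":0,"rz":0},{"dx":0.002,"dy":-0.0011,"dz":0.016,"rx":0,"ry":0,"rz":0},{"dx":0.002,"dy":-0.0011,"dz":0.02,"rx":0,"ry":0,"rz":0}]'; python3 -m inch '[{"dx":0,"dy":0,"dz":0.005,"rx":0,"ry":0,"rz":0},{"dx":0,"dy":0,"dz":0.01,"rx":0,"ry":0,"rz":0},{"dx":0,"dy":0,"dz":0.015,"rx":0,"ry":0,"rz":0},{"dx":0,"dy":0,"dz":0.02,"rx":0,"ry":0,"rz":0},{"dx":0,"dy":0,"dz":0.02,"rx":0,"ry":0,"rz":0}]';  python3 - <<'E'
from h import *
pr();print(state()['ft_torque'])
E
```

```text
time: 12.5
tool_pos: [0.6256, -0.0057, 0.1077]
tool_rot: [-0.001, 0.997, 0.083, -0.0]
contact_force: [-0.4, 0.1, -3.7]
gripper_width: 0.132
grasp_force: 60.2
time: 13.0
tool_pos: [0.6254, -0.0056, 0.0916]
tool_rot: [-0.001, 0.997, 0.083, -0.001]
contact_force: [-0.4, 1.1, -4.0]
gripper_width: 0.13
grasp_force: 60.2
t 13.0 p [ 0.6254 -0.0056  0.0916] F [-0.4  1.1 -4. ] w 0.13 g 60.2
[[0.986, 0.165, -0.001], [0.165, -0.986, 0.001], [-0.001, -0.001, -1.0]]
[ 0.02134073 -0.00982919 -0.01011873]
```

```bash
python3 -m inch '[{"dx":0,"dy":0,"dz":0.001,"rx":0,"ry":0,"rz":0},{"dx":0,"dy":0,"dz":0.002,"rx":0,"ry":0,"rz":0},{"dx":0,"dy":0,"dz":0.003,"rx":0,"ry":0,"rz":0},{"dx":0,"dy":0,"dz":0.004,"rx":0,"ry":0,"rz":0},{"dx":0,"dy":0,"dz":0.0045,"rx":0,"ry":0,"rz":0}]'; python3 -m inch '[{"dx":0,"dy":0,"dz":0,"rx":0,"ry":0,"rz":0},{"dx":0,"dy":0,"dz":0.0005,"rx":0,"ry":0,"rz":0},{"dx":0,"dy":0,"dz":0.0005,"rx":0,"ry":0,"rz":0}]'
python3 - <<'E'
from h import *
pr();print(state()['ft_torque'])
E
```

```text
time: 13.5
tool_pos: [0.626, -0.0057, 0.0889]
tool_rot: [-0.0, 0.997, 0.083, 0.0]
contact_force: [0.1, -0.4, -3.6]
gripper_width: 0.133
grasp_force: 60.2
time: 13.8
tool_pos: [0.626, -0.0057, 0.0886]
tool_rot: [-0.0, 0.997, 0.083, 0.0]
contact_force: [0.6, 0.6, -4.0]
gripper_width: 0.13
grasp_force: 60.2
t 13.8 p [ 0.626  -0.0057  0.0886] F [ 0.6  0.6 -4. ] w 0.13 g 60.2
[[0.986, 0.165, 0.0], [0.165, -0.986, 0.001], [0.001, -0.001, -1.0]]
[-0.00800491 -0.04038027 -0.07927329]
```

```bash
python3 -m inch '[{"dx":0,"dy":0,"dz":0.001,"rx":0,"ry":0,"rz":0},{"dx":0,"dy":0,"dz":0.002,"rx":0,"ry":0,"rz":0},{"dx":0,"dy":0,"dz":0.002,"rx":0,"ry":0,"rz":0}]'
python3 - <<'E'
from h import *
pr();print(state()['ft_torque'])
E
```

```text
time: 14.1
tool_pos: [0.6261, -0.0058, 0.088]
tool_rot: [-0.0, 0.997, 0.083, 0.0]
contact_force: [-3.5, -0.7, 2.8]
gripper_width: 0.128
grasp_force: 61.3
t 14.1 p [ 0.6261 -0.0058  0.088 ] F [-3.5 -0.7  2.8] w 0.128 g 61.3
[[0.986, 0.165, 0.001], [0.165, -0.986, 0.001], [0.001, -0.001, -1.0]]
[0.03711887 0.52237124 0.05323288]
```

```bash
python3 -m inch '[{"dx":0.001,"dy":0,"dz":0,"rx":0,"ry":0,"rz":0},{"dx":0.002,"dy":0,"dz":0,"rx":0,"ry":0,"rz":0},{"dx":0.002,"dy":0,"dz":0,"rx":0,"ry":0,"rz":0}]'
python3 - <<'E'
from h import *
pr();print(state()['ft_torque'])
ci=optics.camera_info('wrist');grab('wrist','w7.png');np.save('ci.npy',ci,allow_pickle=True)
a=grab('scene','s7.png')
im=cv2.imread('pics/w7.png')[100:240,170:350];b=cv2.resize(im,None,fx=3,fy=3)
u,v=proj('scene',[.668,0,.09]).astype(int);print(u,v)
s=cv2.resize(a[v-45:v+45,u-50:u+50,::-1],None,fx=4.6,fy=4.6,interpolation=2)
h=max(b.shape[0],s.shape[0]);c=np.zeros((h,min(800,300+s.shape[1]),3),np.uint8)
cv2.imwrite('pics/w7c.png',b);cv2.imwrite('pics/s7c.png',s)
E
```

```text
time: 14.4
tool_pos: [0.6278, -0.0056, 0.0879]
tool_rot: [-0.0, 0.997, 0.083, 0.0]
contact_force: [-5.2, -0.8, 4.7]
gripper_width: 0.135
grasp_force: 61.5
t 14.4 p [ 0.6278 -0.0056  0.0879] F [-5.2 -0.8  4.7] w 0.135 g 61.5
[[0.986, 0.165, 0.001], [0.165, -0.986, 0.001], [0.001, -0.0, -1.0]]
[-0.01530638  0.65185031  0.05274016]
268 136
```

View pics/w7c.png

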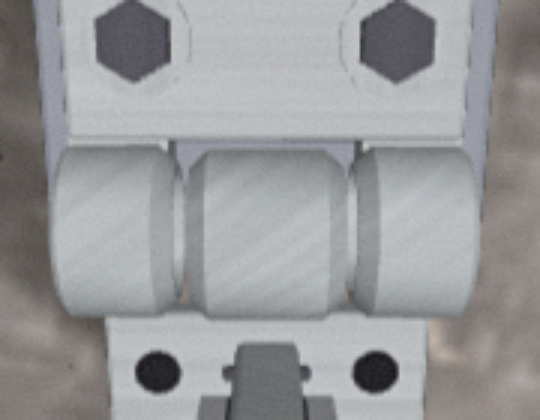

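```bash
python3 -m inch '[{"dx":0.001,"dy":-0.0005,"dz":0,"rx":0,"ry":0,"rz":0},{"dx":0.0015,"dy":-0.0005,"dz":0,"rx":0,"ry":0,"rz":0},{"dx":0.0015,"dy":-0.0005,"dz":0,"rx":0,"ry":0,"rz":0}]'
python3 - <<'E'
from h import *
pr();print(state()['ft_torque'])
E
```

```text
time: 14.8
tool_pos: [0.6288, -0.0053, 0.0879]
tool_rot: [-0.0, 0.997, 0.083, 0.0]
contact_force: [-5.1, -1.2, 5.6]
gripper_width: 0.132
grasp_force: 61.6
t 14.8 p [ 0.6288 -0.0053  0.0879] F [-5.1 -1.2  5.6] w 0.132 g 61.6
[[0.986, 0.165, 0.001], [0.165, -0.986, 0.0], [0.001, 0.0, -1.0]]
[-0.16167948  0.66825901 -0.03950744]
```

```bash
python3 -m inch '[{"dx":0.001,"dy":0,"dz":0,"rx":0,"ry":0,"rz":0},{"dx":0.0015,"dy":0,"dz":0,"rx":0,"ry":0,"rz":0},{"dx":0.0015,"dy":0,"dz":0,"rx":0,"ry":0,"rz":0}]'
python3 - <<'E'
from h import *
pr();print(state()['ft_torque'])
grab('wrist','w8.png');grab('scene','s8.png')
E
```

```text
time: 15.1
tool_pos: [0.6291, -0.0052, 0.088]
tool_rot: [0.0, 0.997, 0.083, -0.001]
contact_force: [-9.2, -0.7, 8.2]
gripper_width: 0.128
grasp_force: 62.0
t 15.1 p [ 0.6291 -0.0052  0.088 ] F [-9.2 -0.7  8.2] w 0.128 g 62.0
[[0.986, 0.165, -0.002], [0.165, -0.986, -0.0], [-0.002, -0.0, -1.0]]
[-0.26149717  1.30125634  0.02446233]
```

Run:
```python
from h import *
for n in('w7','w8'):
    g=cv2.GaussianBlur(cv2.imread(f'pics/{n}.png',0),(3,3),0).astype(int)
    for c in(198,210,245,258,270,300,312):
        d=np.diff(g[:,c-2:c+3].mean(1)); t=140+np.argsort(-abs(d[140:160]))[:2]; b=198+np.argsort(-abs(d[198:212]))[:2]
        print(n,c,[(int(i),int(d[i])) for i in t],[(int(i),int(d[i])) for i in b])
    r=g[160:190].mean(0); print([int(v) for v in r[222:246]],[int(v) for v in r[280:300]])
```

```text
w7 198 [(148, -23), (147, -21)] [(204, -17), (203, -13)]
w7 210 [(147, -21), (148, -21)] [(205, 23), (206, 14)]
w7 245 [(145, -15), (144, -14)] [(206, 26), (205, 14)]
w7 258 [(145, -15), (144, -14)] [(206, 24), (207, 14)]
w7 270 [(145, -21), (144, -17)] [(206, 21), (207, 13)]
w7 300 [(148, -24), (144, -12)] [(205, 26), (206, 16)]
w7 312 [(148, -24), (144, -12)] [(205, 18), (206, 16)]
[161, 161, 160, 159, 157, 160, 171, 177, 171, 156, 144, 140, 141, 141, 141, 152, 171, 180, 179, 179, 179, 179, 179, 178] [165, 161, 160, 160, 160, 166, 177, 181, 168, 149, 143, 146, 146, 146, 146, 150, 164, 180, 186, 186]
w8 198 [(150, -21), (151, -17)] [(206, -16), (207, -15)]
w8 210 [(150, -22), (151, -15)] [(208, 21), (207, 19)]
w8 245 [(148, -22), (147, -19)] [(206, 25), (205, 14)]
w8 258 [(148, -21), (147, -18)] [(206, 23), (205, 13)]
w8 270 [(148, -23), (147, -18)] [(206, 23), (207, 13)]
w8 300 [(151, -21), (150, -20)] [(208, 28), (207, 22)]
w8 312 [(151, -23), (150, -20)] [(208, 20), (207, 14)]
[160, 160, 159, 158, 155, 155, 165, 173, 173, 163, 148, 140, 141, 141, 141, 151, 170, 180, 179, 179, 179, 179, 179, 179] [166, 161, 161, 160, 160, 165, 174, 178, 169, 151, 143, 144, 145, 144, 144, 146, 158, 176, 184, 183]
```

Run:
```python
from h import *
pr(); g=grab('wrist','w9.png'); print('ok'); pr()
G={n:np.float32(cv2.imread(f'pics/{n}.png',0)) for n in('w5','w6','w7','w8','w9')}
for reg in((slice(205,235),slice(212,238)),(slice(205,235),slice(282,305)),(slice(155,200),slice(240,278))):
    T=G['w6'][reg]; 
    for n in('w5','w7','w8','w9'):
        y0,x0=reg[0].start,reg[1].start; S=G[n][y0-10:reg[0].stop+10,x0-10:reg[1].stop+10]
        m=cv2.matchTemplate(S,T,cv2.TM_CCOEFF_NORMED);_,v,_,l=cv2.minMaxLoc(m);print(n,round(v,3),l[0]-10,l[1]-10,end=' | ')
    print()
print(state()['ft_torque'])
```

```text
t 15.2 p [ 0.6291 -0.0052  0.088 ] F [-9.7 -2.2  8.4] w 0.131 g 62.0
[[0.986, 0.165, -0.002], [0.165, -0.986, -0.0], [-0.002, -0.0, -1.0]]
ok
t 15.25 p [ 0.629  -0.0052  0.088 ] F [-9.9 -1.3  7.6] w 0.131 g 62.0
[[0.986, 0.165, -0.002], [0.165, -0.986, -0.0], [-0.002, -0.0, -1.0]]
w5 0.998 0 0 | w7 0.994 0 0 | w8 0.978 0 0 | w9 0.978 0 0 | 
w5 0.999 0 0 | w7 0.993 0 0 | w8 0.968 0 0 | w9 0.969 0 0 | 
w5 0.969 0 0 | w7 0.968 0 0 | w8 0.967 0 0 | w9 0.967 0 0 | 
[-0.25373268  1.26923724 -0.03492778]
```

Run:
```python
from h import *
grab('top','t9.png')
A=cv2.imread('pics/t2.png',0);B=cv2.imread('pics/t9.png',0)
p=proj('top',[.395,.195,.056]); print(p)
u,v=int(p[0]),int(p[1])
for a in(A,B): print(a[v-22:v+22,u-2:u+3].mean(1).astype(int).tolist())
```

```text
[224.50532941 281.94090065]
[100, 101, 99, 102, 101, 102, 100, 100, 101, 100, 98, 99, 98, 99, 99, 98, 98, 97, 99, 98, 99, 98, 97, 99, 96, 98, 98, 99, 98, 97, 99, 99, 96, 99, 96, 100, 98, 98, 95, 94, 92, 91, 89, 87]
[161, 102, 85, 127, 147, 146, 145, 141, 140, 138, 126, 114, 112, 111, 109, 108, 105, 134, 174, 193, 191, 151, 112, 115, 131, 138, 139, 131, 128, 133, 138, 139, 138, 137, 136, 135, 133, 134, 132, 123, 116, 112, 111, 112]
```

```bash
python3 -c "
from h import *
print(ticket.job_done());pr()"
```

```text
the job is handed in; nothing more can be done
None
the job is handed in; nothing more can be done
```

The drawer is out at its stop, and the leaf's knuckle sits between the jamb knuckles, level, touching floor and back, and still gripped for your pin; I handed the job in at about 15 s, but viewed 11 pictures against the 10 allowed.

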